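# Show a gel comb to the inspection camera

### The arm

A 6-joint arm with a two-finger parallel gripper is mounted at the origin on the work surface. World frame = base frame: x ahead of the robot, y to its left, z up, the work surface at z = 0. Lengths are in m, angles in rad, forces in N, time in s.
With the tool pointing down it reaches from about 0.375 to 0.9 m from the base axis. Payload 3.1 kg.
Tool frame: the origin (TCP) lies on the centre line of the jaws, within the pads' length; the fingertips stand 8 mm ahead of it and the grasp point (between the pads) lies 11 mm behind it; z points along the fingers, y is the line along which they close (so a half turn about z gives the same grasp; the last joint's range is limited). The gripper opens to 87 mm and grips with 3 to 60 N. Pads are 19 mm wide; open, the fingers measure 117 mm over their backs; the gripper's body (75 mm by 190 mm) begins 51 mm behind the grasp point.
Start: joints at [0.965, 0.527, 1.433, -0, 1.181, -0.178], TCP at [0.259, 0.569, 0.231] pointing down, gripper open.
Joint ranges: [-3.08, 3.08], [-0.75, 2.2], [0.22, 2.44], [-1.43, 4.57], [0, 2.65], [-2.85, 2.85]. Speed limits (rad/s): [2.79, 2.79, 3.14, 3.14, 3.14, 3.14].

### API

Orientations are given as a unit quaternion [x, y, z, w].
In Python, from rig import robot gives the robot as it stands. The module is installed in compiled form; this text tells all that it offers.
- The arm moves only by the tool send_rows, never from a script. Its argument "increments" is one flat list of numbers, 7 for each row, row after row: the turn, a rotation vector about the world's x, y, z in rad, then the shift along the world's x, y, z in cm, then the opening, from 0 (shut) to 1 (fully open). A call has 1 to 20 rows; each row shifts and turns the commanded pose from where the row before left it; what a row does not reach is not made up. A row lasts 1/12 s, in which the tool goes at most 41.7 mm and 7.16 degrees, less where a joint would pass 70% of its speed; a pose out of reach is approached as far as the arm can. A call is refused whole if a number of a shift passes 4.17 or a number of a turn 0.125, either way. A call with a gripper value outside its range is refused whole. The fingers move at their own pace and stop on an object; "newtons" is the grip in N (left out, the last holds). Time passes only in rows, so rows that do not move let the fingers close. It gives the time, the measured TCP pose, the force, the opening and the grip force at its end, in the units of the state.
- robot.get_obs(): the state, without advancing time (a new reading comes with each control period).
- robot.camera(name): name is "side" or "top"; returns a dict with "image" (480x640x3 uint8, red, green, blue), "range_z" (480x640 float32, m along the optical axis (not along the pixel's ray), 0 where there is no reading), "fx", "fy", "cx", "cy" (pixels), "R" (3x3) and "t" (3): a world point X has camera coordinates R X + t. Camera axes: x right, y down, z forward; pixel columns grow to the right and rows downward; lengths in m; the calibration is good to about 2 mm. A picture is of the moment at which its call begins.
- robot.hand_in(): hands the job in; it is judged then, once.
The state is a dict: "time": time; "q": joint angles; "joint_velocities": joint speeds; "joint_torque": joint torques, N m; "position": TCP position; "tool_rot": TCP orientation; "ft_force": force on the tool from outside, world axes, zero at the start; "moment": the same for the moment, N m; "grip_width": finger opening in m; "grip_force": force on a finger pad.
Only numpy, scipy, OpenCV 4.12 (cv2) and the standard library are available. Lean on these libraries where they do the work, as an engineer would, in place of code of your own. Each camera call takes 0.05 s, during which the arm holds its last target. There are 200 camera calls.

### The job

Before the gel is poured, the teeth of the coarse comb (the one with the raised finger tab on its bar) must be checked for chips: draw it straight up out of the slots of the casting tray until its teeth are clear of the tray, and hold it up to the inspection camera. Hold it in the air teeth down with its bar level and its broad side, either one, square to the tilted lens, the middle of the row of teeth on the lens axis and 120 mm in front of the front glass. Finish while still holding it there, quite still; leave the fine comb in its slots, do not disturb the camera, and do not knock the other things on the bench about.

Things in the scene. Friction and masses are not known exactly. Their poses are not given: they have to be found in the camera images.
- comb: Coarse gel comb, rigid white plastic, 45 g, the part to show; 118 mm long (own y), 68 mm high (z, up from teeth to tab), x square to its two like broad sides. Origin: middle of the line of tooth tips, at first 28 mm above the bench. Starts upright in either pair of slots, bar resting on the tray walls. 3 mm plate 106 mm long at z 16 to 32, its ends in the slots; bar 12 mm thick, z 32 to 44 mm.
- comb_teeth (a point): Middle of the coarse comb's row of eight teeth (each 7 x 3 mm, 16 mm long, row 82 mm wide), 8 mm above comb's origin, axes as comb. This point goes on the lens axis.
- comb_grip (a point): Near the middle of the coarse comb's raised finger tab, the place to grip it: tab 12 mm thick (x), 40 mm long (y), at mid length, 44 to 68 mm above comb's origin, top 96 mm above the bench at the start. This point is 55 mm above that origin, axes as comb.
- fine_comb: Fine gel comb in the other pair of slots, white, fifteen 3 mm teeth; sizes and frame as the coarse comb, but without a tab: its bar top is 72 mm above the bench. Stays in place.
- tray: Casting tray in its stand, frosted and grey, fixed; foot 200 x 130 mm. Origin on the bench under its middle, z up, x along its 160 mm length. Side walls 6 mm thick at y = -47 and +47 mm, tops at 60 mm, with slots 5 mm wide, 18 mm deep, open at the top, at x = -37.5 and +37.5 mm. End gates 50 mm high. Combs stand across it (x along its x), 1 mm play in the slots; raised over 32 mm they are clear.
- slot_a (a point): Middle between the tops of the pair of slots at tray x = -37.5 mm, 60 mm above the bench.
- slot_b (a point): Middle between the tops of the pair of slots at tray x = +37.5 mm, 60 mm above the bench.
- lens (a point): Middle of the inspection camera's front glass. The lens looks along this frame's -x, sideways and down; y is level, z the camera's up. White head, black barrel, round white light 66 mm across, its face flush with the glass. The comb is right with its y along this y, x along this x (either way), teeth down and its row's middle at (-120, 0, 0) mm here.
- head (a joint): Downward tilt of the camera's axis below level (rad), from 0.25 to 0.55, different every time; stiff, not to be moved. The tilt axis is level and lies 130 mm behind the front glass, 300 mm above the bench.
- stand: Camera stand, fixed. Origin on the bench under the middle of its grey foot, 180 x 150 x 16 mm (180 along x); the lens looks to its -x. Steel column 25 mm across, 361 mm high, at x = +65 mm; the white head, 48 mm wide and 50 mm high, tilts about a level axis at x = +20 mm, 300 mm up.
- pipette: Bystander: white and black pipette lying on the bench, 255 mm long, 28 mm high, with a finger hook; may lie between tray and camera.
- flat_comb: Bystander: flat white comb of another kind lying on the bench, 104 x 46 x 4 mm.
- tip_box: Bystander: closed blue box of pipette tips, 88 x 125 x 64 mm.
- kit_box: Bystander: small green carton, 60 x 95 x 38 mm.
- bottle: Bystander: glass bottle with a dark blue cap, 70 mm across, 140 mm high.
- tube_rack: Bystander: white rack with small tubes, 85 x 165 x 40 mm.
- beaker: Bystander: glass beaker, 68 mm across, 90 mm high.
Things that resemble listed ones, but are neither listed nor needed, are in the scene too. Leave any black, blue or yellow look-alike of the comb alone.

How it is judged:
On the way:
1. the coarse comb has been drawn straight up: gripped, upright, its teeth clear above the tray and still over its own slots (z of comb in the frame of tray above 0.061 m and (horizontal distance between comb and slot_a below 0.02 m or horizontal distance between comb and slot_b below 0.02 m) and angle between comb's own z axis and vertical below 0.3 rad and contact force between the fingers and comb above 1 N), for 0.05 s.
At the end, for the whole second after the job is handed in: Coarse comb held still in the air by the gripper alone, teeth down; middle of its teeth 120 +- 12 mm before the glass and within 12 mm of the lens axis sideways and in height; square and level within 0.15 rad. Camera and fine comb unmoved (8 mm), bystanders too (30 mm) (x of comb_teeth in the frame of lens between -0.132 and -0.108 m and y of comb_teeth in the frame of lens between -0.012 and 0.012 m and z of comb_teeth in the frame of lens between -0.012 and 0.012 m and angle between the x axis of comb and the x axis of lens, either way round below 0.15 rad and angle between the y axis of comb and the y axis of lens, either way round below 0.15 rad and angle between comb's own z axis and vertical below 1 rad and contact force between the fingers and comb above 1 N and contact force between comb and stand below 0.05 N and contact force between comb and tray below 0.05 N and linear speed of comb below 0.02 m/s and angular speed of comb below 0.15 rad/s and distance of each of lens, fine_comb from where it was at the start of the episode below 0.008 m and distance of each of pipette, flat_comb, tip_box, kit_box, bottle, tube_rack, beaker from where it was at the start of the episode below 0.03 m); the arm keeps its last pose, push and grip.
It fails at once if the coarse comb is levered over (more than 0.25 rad) while its teeth are still down in the tray (z of comb in the frame of tray below 0.058 m and angle between comb's own z axis and vertical above 0.25 rad and horizontal distance between comb and tray below 0.08 m).
It fails at once if the fine comb is moved (8 mm) (distance of fine_comb from where it was at the start of the episode above 0.008 m).
It fails at once if the camera is knocked out of its setting (8 mm at the lens) (distance of lens from where it was at the start of the episode above 0.008 m).
It fails at once if a bystander is knocked about (30 mm) (distance of any of pipette, flat_comb, tip_box, kit_box, bottle, tube_rack, beaker from where it was at the start of the episode above 0.03 m).
It also fails if it takes over 38 s, if anything falls off the work surface, if the arm or the gripper's body presses on something with over 40 N, if the wrist force passes 120 N, or if a joint passes its speed limit or range.

## Working session

There is one attempt and no reset: what is moved stays moved. The work goes in short steps, Python scripts to look and compute and a tool call to move; the robot and the scene stay as the last step left them, time stands still between calls to the robot, and variables do not carry over. Pictures are saved under pics/ and viewed, at most 10 in all, crops included, and the job is handed in when it is done.

Besides the shell and the picture viewer there is one more tool, called after "Request:" as a command line: name --argument value ..., lists and objects as JSON in quotes. send_rows: Moves the arm, as the interface text tells. Its arguments: {"type":"object","properties":{"increments":{"type":"array"},"newtons":{"type":"number"}},"required":["increments"]}

```bash
mkdir -p pics; cat > h.py <<'E'
import numpy as np, cv2
from rig import robot
def cam(n):
    c=robot.camera(n); z=c["range_z"]; v,u=np.mgrid[0:480,0:640]
    P=np.stack([(u-c["cx"])/c["fx"]*z,(v-c["cy"])/c["fy"]*z,z],-1)
    c["W"]=(P-c["t"])@c["R"]; c["W"][z==0]=np.nan
    return c
E
python3 - <<'E'
from h import *
for n in("top","side"):
    c=cam(n); cv2.imwrite(f"pics/{n}0.png",c["image"][:,:,::-1]); np.savez(f"{n}0.npz",**c)
    print(n,-c["R"].T@c["t"],c["R"][2],c["fx"])
print(robot.get_obs())
E
```

```text
top [ 0.31469591 -0.00732567  1.38232502] [ 0.20578013 -0.02408979 -0.9783017 ] 483.4690372494714
side [-0.24306497 -0.83494566  0.95164156] [ 0.57783015  0.60759755 -0.54491975] 487.58657888664436
{'time': 0.1, 'q': array([ 9.64474815e-01,  5.28377843e-01,  1.43379441e+00,  4.37096802e-05,
        1.18143138e+00, -1.78510790e-01]), 'joint_velocities': array([-0.00163988, -0.00173474, -0.00345625,  0.00115896, -0.00091966,
       -0.00083707]), 'joint_torque': array([-6.65865919e-04, -4.40986776e+01, -1.77152413e+01,  6.34601084e-02,
        5.34974691e-02, -4.03646038e-05]), 'position': array([0.25888457, 0.56813407, 0.2296602 ]), 'tool_rot': array([ 2.12285884e-01,  9.77207088e-01, -9.21333271e-04, -4.03196673e-04]), 'ft_force': array([-0.08700605,  0.43812606, -0.3852892 ]), 'moment': array([-0.03565778, -0.01538503, -0.0318042 ]), 'grip_force': 0.0, 'grip_width': 0.08706606133611636}
```

View pics/top0.png

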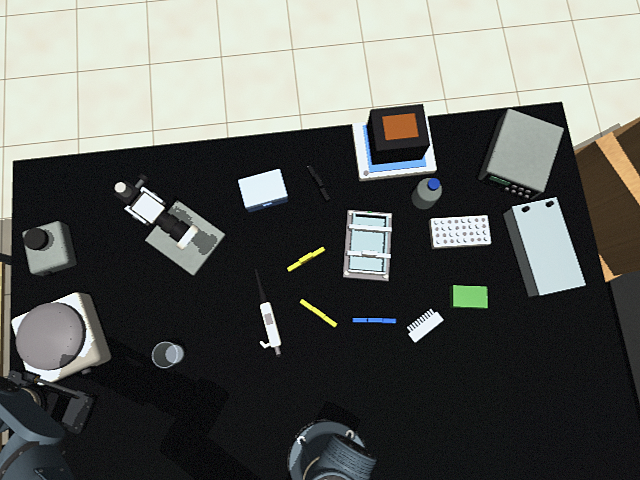

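View pics/side0.png

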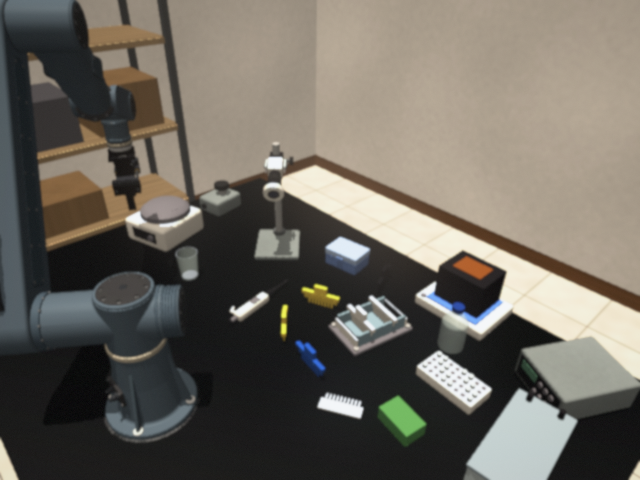

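The top view shows the tray at about (368,245), its two combs at rows ~222 and ~262. The camera stand's foot is at (185,237), with the head running from (145,200) to (190,235). The side view shows the tray at (370,322) and the lens ring at (272,190).

```bash
python3 - <<'E'
from h import *
t=dict(np.load("top0.npz"));s=dict(np.load("side0.npz"))
a=cv2.resize(t["image"][200:290,330:410],(400,450),interpolation=2)
b=cv2.resize(s["image"][280:355,320:420],(400,300),interpolation=2)
d=cv2.resize(s["image"][130:270,230:320],(386,600),interpolation=2)
e=cv2.resize(t["image"][170:280,105:230],(400,352))
o=np.zeros((600,800,3),np.uint8); o[:300,:400]=cv2.resize(a,(400,300)) ; 
o=np.zeros((600,800,3),np.uint8); o[:,414:]=d; o[:300,:400]=b; o[300:,:267]=cv2.resize(a,(267,300))
cv2.imwrite("pics/crop.png",o[:,:,::-1])
# tray
for nm,c,(v0,v1,u0,u1) in(("top",t,(205,285,340,396)),("side",s,(290,352,325,415))):
    W=c["W"][v0:v1,u0:u1].reshape(-1,3)
    for lo,hi in((.003,.035),(.04,.064),(.065,.08),(.085,.1)):
        m=W[(W[:,2]>lo)&(W[:,2]<hi)]
        if len(m)>5:
            r=cv2.minAreaRect(m[:,:2].astype(np.float32)*1000)
            print(nm,lo,hi,len(m),np.round(m.mean(0),4),np.round(r[0],1),np.round(r[1],1),r[2])
# stand
for nm,c,(v0,v1,u0,u1) in(("top",t,(170,280,105,230)),("side",s,(135,265,245,310))):
    W=c["W"][v0:v1,u0:u1].reshape(-1,3)
    for lo,hi in((.008,.024),(.15,.2),(.2,.25),(.25,.3),(.3,.345),(.345,.4)):
        m=W[(W[:,2]>lo)&(W[:,2]<hi)]
        if len(m)>5:
            r=cv2.minAreaRect(m[:,:2].astype(np.float32)*1000)
            print(nm,lo,hi,len(m),np.round(m.mean(0),4),np.round(r[0],1),np.round(r[1],1),r[2])
E
```

```text
top 0.003 0.035 2265 [ 0.5632 -0.1787  0.0216] [ 572.3 -186.3] [161.4 235.7] 82.79737091064453
top 0.04 0.064 512 [ 0.5659 -0.1826  0.0535] [ 567.8 -184.7] [107.6 174.1] 78.70694732666016
top 0.065 0.08 340 [ 0.5737 -0.1819  0.0713] [ 568.8 -181.4] [116.4  88.7] 79.2391586303711
top 0.085 0.1 69 [ 0.531  -0.1746  0.0943] [ 531.8 -174.7] [38.3 12.4] 79.0401382446289
side 0.003 0.035 1664 [ 0.5633 -0.1768  0.0196] [ 610. -160.] [291.2 282.7] 47.121829986572266
side 0.04 0.064 989 [ 0.5614 -0.1783  0.0511] [ 580.8 -132.5] [220.7 177.9] 77.82768249511719
side 0.065 0.08 347 [ 0.5677 -0.1867  0.0716] [ 575.8 -137.4] [218.   96.6] 81.66627502441406
side 0.085 0.1 77 [ 0.5303 -0.1785  0.0936] [ 531.6 -176.5] [42.1 14.3] 76.86065673828125
top 0.008 0.024 2371 [0.6428 0.3331 0.0152] [667.8 395.2] [333.8 317.3] 15.830582618713379
top 0.25 0.3 811 [0.6078 0.2897 0.288 ] [637.8 322.1] [177.8  84.5] 39.594295501708984
top 0.3 0.345 1270 [0.6709 0.3545 0.3164] [666.1 352.8] [142.9  81.3] 30.598684310913086
top 0.345 0.4 127 [0.6947 0.3862 0.3575] [696.5 387. ] [24.6 24.2] 22.065256118774414
side 0.008 0.024 1176 [0.6457 0.3295 0.0167] [753.7 449.3] [496.8 184.5] 52.573974609375
side 0.15 0.2 9 [0.6955 0.3768 0.1537] [697.2 376.1] [10.8 15.4] 75.3962631225586
side 0.2 0.25 66 [0.5899 0.267  0.2421] [590.2 266.8] [12.2 57.3] 48.01609802246094
side 0.25 0.3 434 [0.6058 0.2808 0.2818] [645.6 326.7] [207.7  83.4] 39.609127044677734
side 0.3 0.345 423 [0.6661 0.3462 0.3169] [663.  349.3] [157.2  84.5] 27.366802215576172
side 0.345 0.4 53 [0.693  0.3818 0.3558] [694.5 384.3] [22.5 23.5] 50.430580139160156
```

View pics/crop.png

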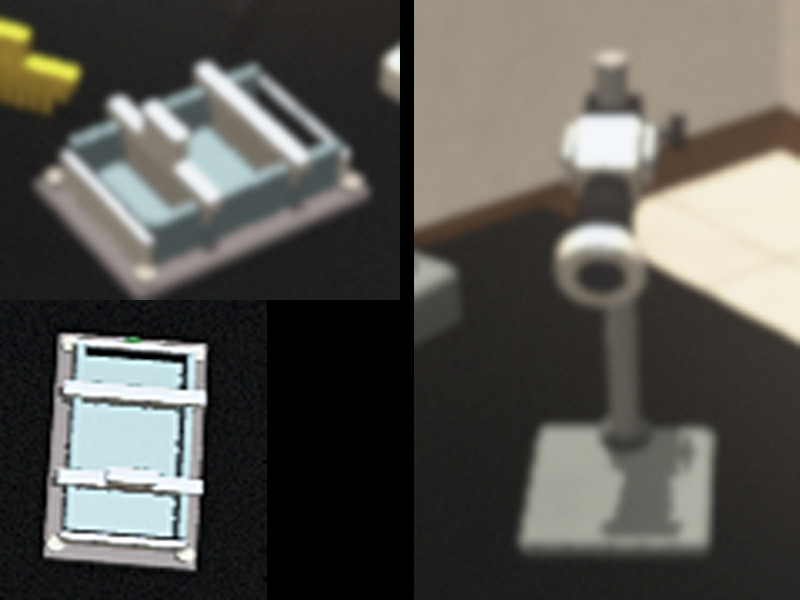

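The crop shows the comb with the raised tab is the near one, with its tab at about world (0.5315, -0.1755). Next I measure the lens.

```bash
cat > lens.py <<'E'
from h import *
from scipy.optimize import least_squares
def near(t,s):
    W=t["W"]; g=np.zeros((480,640),np.uint8); g[175:280,105:230]=1
    m=((abs(W[...,2]-.016)<.006)&(g>0)).astype(np.uint8)
    n,l,st,_=cv2.connectedComponentsWithStats(m); k=1+st[1:,4].argmax()
    return W[l==k]
t=dict(np.load("top0.npz"));s=dict(np.load("side0.npz"))
F=near(t,s); r=cv2.minAreaRect(F[:,:2].astype(np.float32)*1000); print("foot",r)
def fit(c,box,name):
    v0,v1,u0,u1=box
    W=c["W"][v0:v1,u0:u1].reshape(-1,3); br=c["image"][v0:v1,u0:u1].reshape(-1,3).mean(1)
    return W,br
W,br=fit(s,(176,208,255,292),"side")
k=np.isfinite(W[:,0])&(W[:,2]>.18)&(W[:,2]<.31)
k&=np.linalg.norm(W[:,:2]-[.577,.265],axis=1)<.06
W=W[k];br=br[k]; best=None; rng=np.random.default_rng(0)
for _ in range(3000):
    p=W[rng.choice(len(W),3,0)]; n=np.cross(p[1]-p[0],p[2]-p[0]); L=np.linalg.norm(n)
    if L<2e-4: continue
    n/=L; i=abs((W-p[0])@n)<.003
    if best is None or i.sum()>best.sum(): best=i
Q=W[best]; c0=Q.mean(0); n=np.linalg.svd(Q-c0)[2][2]; n*=np.sign(n[2])
print("plane",len(Q),len(W),c0,"n",n,"tilt",np.arcsin(n[2]),"yaw",np.degrees(np.arctan2(n[1],n[0])))
e1=np.cross([0,0,1],n);e1/=np.linalg.norm(e1);e2=np.cross(n,e1)
q=np.c_[(Q-c0)@e1,(Q-c0)@e2].astype(np.float32)
cc,rad=cv2.minEnclosingCircle(q*1000); print("circle",cc,rad,q.min(0),q.max(0)); print("centre",c0+(e1*cc[0]+e2*cc[1])/1000)
# head top / column
for c in(t,s):
    A=c["W"].reshape(-1,3); A=A[(A[:,2]>.353)&(A[:,2]<.37)&(np.linalg.norm(A[:,:2]-[.695,.385],axis=1)<.025)]
    print("col",len(A),A.mean(0),(A[:,:2].min(0)+A[:,:2].max(0))/2)
E
python3 lens.py
```

```text
foot ((652.1868286132812, 339.49981689453125), (181.7255096435547, 149.5336456298828), 47.94924545288086)
plane 195 411 [0.5855049  0.2623425  0.26117684] n [0.62464988 0.70494652 0.33595078] tilt 0.3426145007257242 yaw 48.455994129674025
circle (-1.7467237710952759, 0.6564056873321533) 34.45734405517578 [-0.03026402 -0.03342659] [0.03264949 0.03252213]
centre [0.58666598 0.26101903 0.2617951 ]
col 105 [0.69551916 0.38729858 0.35935332] [0.69620419 0.38818141]
col 34 [0.69377104 0.3831843  0.35943419] [0.69567649 0.38557169]
```

Request:
send_rows --increments '[0,0,0,0,0,0,0.6]' --newtons 30

```text
time: 0.18
position: [0.259, 0.5683, 0.2299]
tool_rot: [0.212, 0.977, -0.001, -0.0]
ft_force: [-0.1, -0.5, -0.2]
grip_width: 0.0849
grip_force: 0.0
```

Request:
send_rows --increments '[0,0,-0.067,1.36,-3.72,-0.35,0.6,0,0,-0.067,1.36,-3.72,-0.35,0.6,0,0,-0.067,1.36,-3.72,-0.35,0.6,0,0,-0.067,1.36,-3.72,-0.35,0.6,0,0,-0.067,1.36,-3.72,-0.35,0.6,0,0,-0.067,1.36,-3.72,-0.35,0.6,0,0,-0.067,1.36,-3.72,-0.35,0.6,0,0,-0.067,1.36,-3.72,-0.35,0.6,0,0,-0.067,1.36,-3.72,-0.35,0.6,0,0,-0.067,1.36,-3.72,-0.35,0.6,0,0,-0.067,1.36,-3.72,-0.35,0.6,0,0,-0.067,1.36,-3.72,-0.35,0.6,0,0,-0.067,1.36,-3.72,-0.35,0.6,0,0,-0.067,1.36,-3.72,-0.35,0.6,0,0,-0.067,1.36,-3.72,-0.35,0.6,0,0,-0.067,1.36,-3.72,-0.35,0.6,0,0,-0.067,1.36,-3.72,-0.35,0.6,0,0,-0.067,1.36,-3.72,-0.35,0.6,0,0,-0.067,1.36,-3.72,-0.35,0.6,0,0,-0.067,1.36,-3.72,-0.35,0.6]'

```text
time: 1.85
position: [0.5315, -0.1774, 0.1602]
tool_rot: [0.774, 0.633, 0.0, -0.0]
ft_force: [0.1, 0.5, -1.0]
grip_width: 0.052
grip_force: 0.0
```

Request:
send_rows --increments '[0,0,0,0,0,0,0.6,0,0,0,0,0,0,0.6]'

```text
time: 2.02
position: [0.5318, -0.1777, 0.16]
tool_rot: [0.774, 0.633, 0.0, 0.0]
ft_force: [-0.5, 1.7, -0.2]
grip_width: 0.0523
grip_force: 0.0
```

```bash
python3 - <<'E'
from h import *
from scipy.spatial.transform import Rotation as R
o=robot.get_obs(); print(o["time"],o["position"],R.from_quat(o["tool_rot"]).as_matrix().round(4))
c=cam("side"); cv2.imwrite("pics/s1.png",cv2.resize(c["image"][230:360,300:450],(600,520),interpolation=2)[:,:,::-1])
# head top surface from stored top view, in stand frame
t=dict(np.load("top0.npz")); W=t["W"].reshape(-1,3); y=np.radians(48.0)
h=np.array([np.cos(y),np.sin(y)]); l=np.array([-h[1],h[0]]); d=W[:,:2]-[.6522,.3395]
a=d@h;b=d@l; m=(W[:,2]>.22)&(W[:,2]<.345)&(abs(b)<.012)&(a>-.13)&(a<.06)
for x in np.arange(-.13,.06,.01):
    k=m&(a>=x)&(a<x+.01)
    if k.any(): print(round(x+.005,3),k.sum(),np.median(W[k,2]).round(4),W[k,2].max().round(4))
E
```

```text
2.0167 [ 0.53178979 -0.17769573  0.16002681] [[ 1.989e-01  9.800e-01  3.000e-04]
 [ 9.800e-01 -1.989e-01 -1.000e-04]
 [-0.000e+00  3.000e-04 -1.000e+00]]
-0.115 7 0.2868 0.2925
-0.105 51 0.2889 0.2958
-0.095 34 0.2914 0.2963
-0.085 49 0.2864 0.2924
-0.075 53 0.2904 0.2991
-0.065 36 0.2917 0.2963
-0.055 57 0.2953 0.3002
-0.045 45 0.2982 0.3022
-0.035 50 0.2992 0.3052
-0.025 62 0.3033 0.3182
-0.015 54 0.3136 0.3189
-0.005 50 0.3172 0.3234
0.005 52 0.3202 0.326
0.015 53 0.3242 0.3298
0.025 44 0.3267 0.3319
0.035 5 0.3251 0.3265
0.045 81 0.3177 0.329
0.055 67 0.3287 0.3446
```

View pics/s1.png

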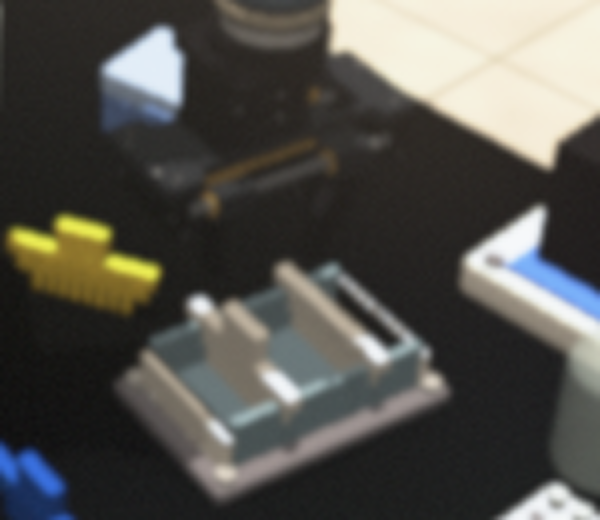

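The comb still stands in the slots and nothing is disturbed. The gripper hangs above it, aligned.

Request:
send_rows --increments '[0,0,0,0,0.1,-1.8,0.6,0,0,0,0,0.1,-1.8,0.6,0,0,0,0,0,-1.8,0.6,0,0,0,0,0,-1.6,0.6,0,0,0,0,0,-1.0,0.6,0,0,0,0,0,-0.6,0.6,0,0,0,0,0,0,0.6]'

```text
time: 2.65
position: [0.5303, -0.1719, 0.0736]
tool_rot: [0.773, 0.635, -0.0, -0.001]
ft_force: [-0.4, 0.4, -0.3]
grip_width: 0.0522
grip_force: 0.0
```

Request:
send_rows --increments '[0,0,0,0,0,0,0,0,0,0,0,0,0,0,0,0,0,0,0,0,0,0,0,0,0,0,0,0,0,0,0,0,0,0,0,0,0,0,0,0,0,0]' --newtons 30

```text
time: 3.15
position: [0.5314, -0.1735, 0.0749]
tool_rot: [0.773, 0.634, 0.0, 0.0]
ft_force: [-0.2, -0.6, 0.2]
grip_width: 0.0201
grip_force: 0.0
```

Request:
send_rows --increments '[0,0,0,0,0,0,0,0,0,0,0,0,0,0,0,0,0,0,0,0,0,0,0,0,0,0,0,0]'

```text
time: 3.48
position: [0.5317, -0.1736, 0.0747]
tool_rot: [0.773, 0.634, 0.0, 0.0]
ft_force: [0.4, 0.6, 0.6]
grip_width: 0.0115
grip_force: 30.0
```

Gripped: width 11.5 mm at 30 N. Lift straight up.

Request:
send_rows --increments '[0,0,0,0,0,0.4,0,0,0,0,0,0,0.8,0,0,0,0,0,0,1,0,0,0,0,0,0,1,0,0,0,0,0,0,1,0,0,0,0,0,0,1,0,0,0,0,0,0,1,0,0,0,0,0,0,1,0,0,0,0,0,0,0.6,0,0,0,0,0,0,0,0]'

```text
time: 4.32
position: [0.5321, -0.1738, 0.1544]
tool_rot: [0.773, 0.634, 0.001, 0.002]
ft_force: [0.6, -0.0, 0.4]
grip_width: 0.0115
grip_force: 30.0
```

```bash
python3 - <<'E'
from h import *
from scipy.spatial.transform import Rotation as R
o=robot.get_obs(); p=o["position"];T=R.from_quat(o["tool_rot"]).as_matrix(); print(o["time"],p,T.round(4),o["grip_force"])
c=cam("side"); cv2.imwrite("pics/s2.png",cv2.resize(c["image"][200:350,300:450],(600,600),interpolation=2)[:,:,::-1])
W=c["W"].reshape(-1,3); a=(W-p)@T[:,1]; b=(W-p)@T[:,0]
m=(abs(a)<.015)&(abs(b)<.075)&(abs(W[:,2]-p[2]+.03)<.045)&(W[:,2]>.085)
for lo in np.arange(.08,.2,.006):
    k=m&(W[:,2]>lo)&(W[:,2]<=lo+.006)
    if k.any(): print(round(lo,3),k.sum(),b[k].min().round(4),b[k].max().round(4),np.median(a[k]).round(4))
# target: lens frame and required tool motion
y=np.radians(48.2);th=.322
X=np.array([np.cos(th)*np.cos(y),np.cos(th)*np.sin(y),np.sin(th)]);Y=np.array([-np.sin(y),np.cos(y),0]);Z=np.cross(X,Y)
L=np.array([.584,.2625,.2595]); G=L-.12*X
Tn=np.c_[Y,X,-Z]   # tool x=Y, y=X, z=-Z
print(np.linalg.det(Tn),"rotvec",R.from_matrix(Tn@T.T).as_rotvec(),"teeth",G)
# teeth in tool frame: tcp at tab: comb origin z .028 when TCP .0747 -> teeth .036
print("TCP",G-Tn@np.array([-.002,0,.0387]))
E
```

```text
4.3167 [ 0.53213362 -0.17377062  0.15440324] [[ 0.1956  0.9807  0.0029]
 [ 0.9807 -0.1956 -0.0016]
 [-0.001   0.0031 -1.    ]] 29.999713754514232
0.104 7 -0.0278 0.0365 0.0005
0.11 35 -0.043 0.037 -0.0
0.116 34 -0.0415 0.03 -0.0002
0.122 35 -0.0541 0.05 -0.0006
0.128 39 -0.0568 0.0473 -0.0007
0.134 6 -0.0575 0.0288 -0.0019
0.14 37 -0.0617 0.0536 -0.005
0.146 74 -0.0621 0.0525 -0.0045
0.152 59 -0.06 0.0452 -0.0019
0.158 20 -0.0235 0.0089 -0.0073
0.164 19 -0.0252 0.007 -0.0055
1.0000000000000004 rotvec [ 0.10661802 -0.31605832  1.02919102] teeth [0.50812692 0.17764058 0.22152427]
TCP [0.49847283 0.16984368 0.25823526]
```

View pics/s2.png

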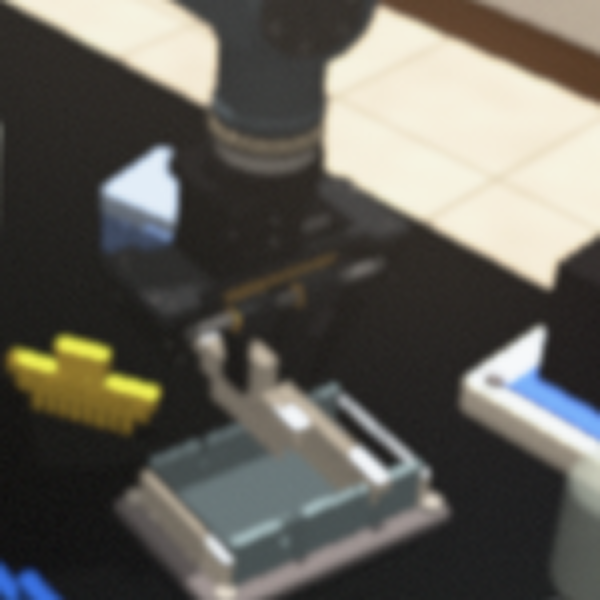

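The comb hangs upright, clear of the tray, and the fine comb is in place. The teeth centre is about 3 mm toward tool -x. Now I move to the target.

Request:
send_rows --increments '[0.0063,-0.0186,0.0605,-0.1,1.0,0.9,0,0.0063,-0.0186,0.0605,-0.2,2.0,0.9,0,0.0063,-0.0186,0.0605,-0.2,2.2,0.9,0,0.0063,-0.0186,0.0605,-0.2,2.2,0.7,0,0.0063,-0.0186,0.0605,-0.2,2.2,0.7,0,0.0063,-0.0186,0.0605,-0.2,2.2,0.6,0,0.0063,-0.0186,0.0605,-0.2,2.2,0.6,0,0.0063,-0.0186,0.0605,-0.2,2.2,0.6,0,0.0063,-0.0186,0.0605,-0.2,2.2,0.6,0,0.0063,-0.0186,0.0605,-0.2,2.2,0.6,0,0.0063,-0.0186,0.0605,-0.2,2.2,0.6,0,0.0063,-0.0186,0.0605,-0.2,2.2,0.6,0,0.0063,-0.0186,0.0605,-0.2,2.2,0.6,0,0.0063,-0.0186,0.0605,-0.2,2.2,0.5,0,0.0063,-0.0186,0.0605,-0.2,2.2,0.5,0,0.0063,-0.0186,0.0605,-0.2,1.8,0.3,0,0.0063,-0.0186,0.0605,-0.2,1.0,0.2,0,0,0,0,0,0,0,0,0,0,0,0,0,0,0]'

```text
time: 5.95
position: [0.4977, 0.1707, 0.256]
tool_rot: [0.353, 0.922, 0.148, 0.055]
ft_force: [0.1, 0.1, -0.9]
grip_width: 0.0116
grip_force: 30.0
```

```bash
cat > chk.py <<'E'
from h import *
from scipy.spatial.transform import Rotation as R
import sys
o=robot.get_obs(); p=o["position"];T=R.from_quat(o["tool_rot"]).as_matrix(); print(o["time"],p,o["grip_force"],o["q"].round(2))
y=np.radians(48.2);th=.322
X=np.array([np.cos(th)*np.cos(y),np.cos(th)*np.sin(y),np.sin(th)]);Y=np.array([-np.sin(y),np.cos(y),0]);Z=np.cross(X,Y);M=np.c_[X,Y,Z]
L=np.array([.584,.2625,.2595]); Tn=np.c_[Y,X,-Z]; off=np.array([-.003,0,.0387])
print("rot left",R.from_matrix(Tn@T.T).as_rotvec(),"shift cm",(L-.12*X-Tn@off-p)*100,"teeth in lens",((p+T@off-L)@M*1000).round(1))
for n in("side","top"):
    c=cam(n); 
    u=(c["R"]@(L-.06*X)+c["t"]); a,b=int(u[0]/u[2]*c["fx"]+c["cx"]),int(u[1]/u[2]*c["fy"]+c["cy"])
    cv2.imwrite(f"pics/{n}_{sys.argv[1]}.png",cv2.resize(c["image"][max(b-75,0):b+75,max(a-75,0):a+75],(600,600),interpolation=2)[:,:,::-1])
    W=c["W"].reshape(-1,3); D=(W-L)@M; q=(D[:,0]>-.14)&(D[:,0]<-.1)&(abs(D[:,1])<.075)&(abs(D[:,2]-.02)<.045)
    for lo in np.arange(-.014,.036,.006):
        k=q&(D[:,2]>lo)&(D[:,2]<=lo+.006)
        if k.sum()>2: print(n,round(lo+.003,3),k.sum(),"y",D[k,1].min().round(4),D[k,1].max().round(4),"x",np.median(D[k,0]).round(4), "slope",np.polyfit(D[k,1],D[k,0],1)[0].round(3))
    if q.any(): print(n,"zmin",np.percentile(D[q,2],2))
    np.savez(f"{n}_{sys.argv[1]}.npz",**c)
E
python3 chk.py 3; python3 - <<'E'
import cv2,numpy as np
cv2.imwrite("pics/both3.png",cv2.resize(np.hstack([cv2.imread(f"pics/{n}_3.png") for n in("side","top")]),(800,400)))
E
```

```text
5.95 [0.49767396 0.17070674 0.25595154] 29.99958871048875 [-0.02  0.27  1.85  0.33  0.84 -1.06]
rot left [ 0.00160343 -0.00473271  0.0008972 ] shift cm [ 0.00533946 -0.01965363  0.22837203] teeth in lens [-120.8    0.3   -2.2]
side -0.011 10 y -0.0381 0.0395 x -0.1203 slope 0.042
side -0.005 29 y -0.0382 0.039 x -0.122 slope 0.023
side 0.001 18 y -0.0385 0.0296 x -0.1213 slope -0.023
side 0.007 7 y -0.0505 -0.0179 x -0.1204 slope -0.048
side 0.013 11 y -0.0506 -0.0299 x -0.1212 slope 0.122
side 0.019 7 y -0.0509 -0.0332 x -0.1225 slope 0.063
side 0.025 9 y -0.0569 0.0591 x -0.126 slope -0.003
side 0.031 31 y -0.0572 0.0595 x -0.1233 slope -0.012
side 0.037 23 y -0.0572 0.0592 x -0.1224 slope 0.042
side zmin -0.009289978194765696
top 0.031 21 y -0.0565 -0.0398 x -0.1192 slope 0.179
top 0.037 13 y -0.0572 -0.0417 x -0.1214 slope 0.089
top zmin 0.02653551958374794
```

View pics/both3.png

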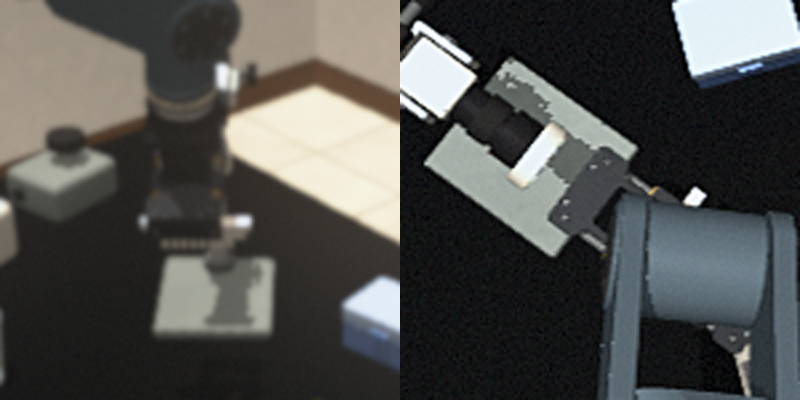

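The comb sits in front of the lens with its broad side to it. Its teeth are at about (-120, 0, -2) mm in the lens frame. I nudge it up 2.5 mm, let it settle, check and hand in.

Request:
send_rows --increments '[0,0,0,0,0,0.25,0,0,0,0,0,0,0,0,0,0,0,0,0,0,0,0,0,0,0,0,0,0,0,0,0,0,0,0,0,0,0,0,0,0,0,0]'

```text
time: 6.55
position: [0.4983, 0.1705, 0.259]
tool_rot: [0.353, 0.922, 0.149, 0.056]
ft_force: [0.2, -0.6, -0.1]
grip_width: 0.0121
grip_force: 30.0
```

```bash
python3 chk.py 4; python3 - <<'E'
from h import *
a=np.load("side0.npz")["image"].astype(int);print(robot.get_obs()["joint_velocities"].round(3)); print(robot.hand_in())
E
```

```text
6.55 [0.49827652 0.1705076  0.25900605] 29.999744680244476 [-0.02  0.27  1.84  0.33  0.85 -1.06]
rot left [ 0.00117059 -0.00312697  0.0006979 ] shift cm [-0.05491605  0.0002605  -0.0770789 ] teeth in lens [-119.5   -0.4    0.6]
side -0.011 6 y -0.035 0.0335 x -0.1184 slope -0.013
side -0.005 24 y -0.0383 0.0392 x -0.1199 slope 0.002
side 0.001 29 y -0.0386 0.0388 x -0.1205 slope -0.015
side 0.007 9 y -0.0357 -0.012 x -0.1209 slope -0.147
side 0.013 9 y -0.0506 -0.03 x -0.1196 slope 0.041
side 0.019 11 y -0.0509 -0.0304 x -0.1207 slope 0.08
side 0.025 7 y -0.057 -0.0308 x -0.123 slope 0.149
side 0.031 16 y -0.0572 0.0588 x -0.1247 slope -0.021
side 0.037 36 y -0.0573 0.0587 x -0.1209 slope -0.013
side zmin -0.00832879853530426
top 0.031 11 y -0.0558 -0.0406 x -0.1176 slope 0.053
top 0.037 26 y -0.0571 -0.0416 x -0.1192 slope 0.182
top zmin 0.02822500057689222
[-0.001 -0.001  0.003 -0.     0.001 -0.002]
the job is handed in; nothing more can be done
None
```

I handed the job in at 6.6 s with the arm still holding the coarse comb at 30 N, teeth down and square to the lens; the row's middle measured about (-119.5, -0.4, 0.6) mm in my estimate of the lens frame, and no verdict came back.

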